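Set a lab rocker's tilt with a clip-on angle gauge

TASK

Set the see-saw rocker's tilt: squeeze the two tabs of the angle gauge, lower its open clip over the middle of the upstanding lip on the rocker's front edge until it sits on the lip, dial facing out to the front, and release the tabs so that the clip closes on the lip. Then press the left end of the platform gently down with the fingertips, never as far as its stop, until the gauge's swinging pointer settles on the index tab at the dial's rim, and keep pressing: the program finishes while still holding the platform at that tilt, without touching the gauge. Leave the things standing around where they are.

Things in the scene. Friction and masses are not known exactly. Their poses are not given: they have to be found in the camera images.
- gauge: Clip-on angle gauge, loose, 0.23 kg, 158 mm high, standing on its foot (28 mm in x, 84 in y). Grey round housing 100 mm across, 22 thick; white dial on its front (-x) face, centred 52 mm up. On top two 26 mm wide tabs to squeeze, from 117 to 158 mm up: front one upright and fixed, back one, part of the sprung jaw, leaning back. Origin: centre of the underside; z up, +y left as seen from the front.
- gauge_tabs (a point): Squeeze here, along the gauge's x: midway between the squeezed tabs, 140 mm above the gauge's underside, 15 mm behind (+x) its origin. At this height the tabs' outer faces lie at x = -2 and +48 mm when the clip is shut, -2 and +32 mm when fully squeezed (takes 13 N). Keep the fingertips at least 119 mm above the gauge's underside.
- gauge_seat (a point): Top end of the clip's slot, 96 mm above the gauge's underside, 14.5 mm behind (+x) its origin: it comes to lie on the lip's top. The slot opens downward; the jaw reaches 24 mm below this point. Squeezed open the slot runs from 12 to 27 mm behind the origin, so lower it with the lip about 5 mm behind this point; on letting go the jaw draws the gauge back onto the lip.
- clip (a joint): Opening angle of the sprung jaw (rad): 0 shut and empty, 0.5 fully squeezed open, about 0.15 when closed on the lip.
- pointer (a joint): Angle (rad) of the swinging pointer, a long thin black needle with a round weight at its lower end, hung at the dial's centre; it points straight up once at rest (about 1.5 s). 0: dial's top division; positive: to the right (-y), where it goes as the platform's left end is pressed down. With the gauge square on the lip it equals the platform's tilt.
- index (a joint): Angle of the index tab (rad) in the same sense as the pointer, 0.12 to 0.25; a small black tab with a point, set beforehand at the dial's rim, right of the top. It stays where it is set.
- pointer_tip (a point): Tip of the pointer, 40 mm from the dial's centre.
- index_tip (a point): The point of the index tab, 40 mm from the dial's centre and in the pointer's plane: the pointer tip lies on it when both angles are equal.
- rocker: See-saw rocker, fixed on the worktop: white base 190 mm (x) by 200 mm (y), 58 mm high, carrying an aluminium platform with a black rubber mat, 220 mm (x) by 250 mm (y). Origin: centre of the base's underside; its front (-x) with display and two dials faces the robot.
- platform (a joint): Tilt of the platform (rad) about the front-to-back axle 95 mm above the worktop: 0 level, where springs keep it; positive: left (+y) end down; stops at -0.35 and 0.35. Spring 2.4 N m/rad, so some 3 to 7 N at the press spot reach the index.
- lip_mid (a point): Middle of the top edge of the platform's front lip, an upright sheet 5 mm thick, running along y, whose top is 36 mm above the mat and, with the platform level, 146 mm above the worktop. Axes as the platform's: x to the back, y left, z up.
- press_spot (a point): Spot on the mat near the platform's left end to press on, 95 mm left of the axle, midway front to back; 110 mm above the worktop while the platform is level. Moves with the platform.
- bench_timer: Bystander: white square bench timer, 62 x 62 x 16 mm. Origin: centre of its underside.
- glass_jar: Bystander: small open glass jar, 38 mm across, 78 mm high. Origin: centre of its underside.
- drop_vial: Bystander: small brown vial with white cap, 25 mm across, 48 mm high. Origin: centre of its underside.
- marker_2: Bystander: marker pen lying down, 134 x 12 x 12 mm. Origin: centre of its underside.

How it is judged:
On the way:
1. the gauge is clipped on the middle of the front lip, sitting down on it, dial to the front, clip closed and let go of (x of gauge_seat in the frame of lip_mid between -0.006 and 0.006 m and y of gauge_seat in the frame of lip_mid between -0.03 and 0.03 m and z of gauge_seat in the frame of lip_mid between -0.004 and 0.006 m and angle between the z axis of gauge and the z axis of lip_mid, either way round below 0.1 rad and x of index_tip in the frame of lip_mid below -0.01 m and value of joint clip between 0.07 and 0.25 rad and contact force between gauge and rocker above 1 N and contact force between each of the fingers, the arm and gauge below 0.1 N), for 0.3 s.
At the end, for the whole second after the job is handed in: Gauge sits on the front lip (seat within 30 mm of its middle, under 6 mm above it, square to 0.1 rad), dial outward, jaw closed on the lip, not touched by the robot; pointer at rest with its tip within 2 mm of the index tip; the fingers press on the platform with over 1 N (all of step 1 and distance between pointer_tip and index_tip below 0.002 m and velocity of joint pointer between -0.15 and 0.15 rad/s and contact force between the fingers and rocker above 1 N); the arm keeps its last pose, push and grip.
It fails at once if the platform is driven onto its stop (value of joint platform above 0.335 rad or value of joint platform below -0.335 rad).
It fails at once if the gauge is tipped over or dropped (angle between gauge's own z axis and vertical above 0.7 rad).
It fails at once if a bystander is moved (distance of any of bench_timer, glass_jar, drop_vial, marker_2 from where it was at the start of the episode above 0.03 m).
It also fails if it takes over 58 s, if anything falls off the work surface, if the arm or the gripper's body presses on something with over 40 N, if the wrist force passes 120 N, or if a joint passes its speed limit or range.

ROBOT

A 7-joint arm with a two-finger parallel gripper is mounted at the origin on a cart in front of the work surface, level with it; the furniture and walls round the work are solid. World frame = base frame: x ahead of the robot, y to its left, z up, the work surface at z = 0. Lengths are in m, angles in rad, forces in N, time in s.
With the tool pointing down it reaches from about 0.4 to 0.85 m from the base axis. Payload 10.4 kg.
Tool frame: the origin (TCP) lies between the finger pads; the fingertips stand 22 mm ahead of it and the grasp point (between the pads) lies 3 mm ahead of it (r.nose_length is the distance from the TCP to the fingertips, in m); z points along the fingers, y is the line along which they close (so a half turn about z gives the same grasp; the last joint's range is limited). The gripper opens to 87 mm and grips with 3 to 60 N. Pads are 19 mm wide; open, the fingers measure 117 mm over their backs; the gripper's body (75 mm by 190 mm) begins 51 mm behind the grasp point.
Start: joints at [-1.28, 0.332, -0.065, 1.46, 0.022, 1.35, -0.088], TCP at [0.193, 0.595, 0.245] pointing down, gripper open.
Joint ranges: [-2.6, 2.6], [-0.5, 2.12], [-1.47, 1.34], [0.16, 2.42], [-1.27, 4.41], [0.06, 2.06], [-2.6, 2.6]. Speed limits (rad/s): [2.22, 2.22, 2.79, 2.79, 3.14, 3.14, 3.14].

INTERFACE

Orientations are given as a unit quaternion [x, y, z, w].
In Python, from bench import readout, cams, r gives the robot as it stands. The module is installed in compiled form; this text tells all that it offers.
- The arm moves only by the tool step_arm, never from a script. Its argument "deltas" is a list that holds one entry, the list of rows, each a list of 7 numbers: the turn, a rotation vector about the tool's x, y, z in rad, then the shift along the tool's x, y, z in m, then the opening in per cent of the stroke, from 0 (shut) to 100 (fully open). A call has 1 to 20 rows; each row is the pose to reach, as a shift and turn from the pose commanded when the call began, along the tool's axes at that moment; what a row does not reach only later rows make up. A row lasts 1/8 s, in which the tool goes at most 62.5 mm and 10.7 degrees, less where a joint would pass 70% of its speed; a pose out of reach is approached as far as the arm can. A call with a gripper value outside its range is refused whole. The fingers move at their own pace and stop on an object; "squeeze" is the grip in N (left out, the last holds). Time passes only in rows, so rows that repeat a pose let the fingers close. It gives the time, the measured TCP pose, the force, the opening and the grip force at its end, in the units of the state.
- readout.read_state(): the state, without advancing time (a new reading comes with each control period).
- cams.camera(name): name is "scene" or "side" or "wrist"; returns a dict with "img" (480x640x3 uint8, red, green, blue), "fx", "fy", "cx", "cy" (pixels), "k1" (the pictures are not rectified: a ray, as slopes to the right and down, at radius r is drawn at 1 + k1 r^2 times it, then the intrinsics apply), "origin" and "rotation" of the camera in the world; the wrist camera has in their place "T_tool_cam" (4x4, takes a point from camera to tool coordinates, whose origin is the TCP and whose axes are the flange's). Camera axes: x right, y up, looking along -z (the intrinsics and any distortion apply to the point x, -y, -z); pixel columns grow to the right and rows downward; lengths in m; the calibration is good to about 2 mm. A picture is of the moment at which its call begins: read the wrist's pose just before it. There is no depth.
- r.close_job(): hands the job in; it is judged then, once.
The state is a dict: "time": time; "joint_positions": joint angles; "joint_vel": joint speeds; "joint_torque": joint torques, N m; "ee_pos": TCP position; "eef_rot": TCP orientation; "ft_force": force on the tool from outside, world axes, zero at the start; "torque": the same for the moment, N m; "width": finger opening in m; "grip_force": force on a finger pad.
Only numpy, scipy, OpenCV 4.12 (cv2) and the standard library are available. Lean on these libraries where they do the work, as an engineer would, in place of code of your own. Each camera call takes 0.05 s, during which the arm holds its last target. There are 200 camera calls.

## Working session

There is one attempt and no reset: what is moved stays moved. The work goes in short steps, Python scripts to look and compute and a tool call to move; the robot and the scene stay as the last step left them, time stands still between calls to the robot, and variables do not carry over. Pictures are saved under pics/ and viewed, at most 10 in all, crops included, and the job is handed in when it is done.

Besides the shell and the picture viewer there is one more tool, called after "Request:" as name(argument=value, ...), one argument or row to a line, values as JSON. step_arm: Moves the arm, as the interface text tells. Its arguments: {"type":"object","properties":{"deltas":{"type":"array"},"squeeze":{"type":"number"}},"required":["deltas"]}

```bash
mkdir -p pics; cat > h.py <<'E'
import numpy as np, cv2
from scipy.spatial.transform import Rotation as R
from bench import readout, cams, r
def grab(n):
    s=readout.read_state(); c=cams.camera(n)
    if n=="wrist":
        T=np.array(c["T_tool_cam"]); Rt=R.from_quat(s["eef_rot"]).as_matrix()
        c["rotation"]=Rt@T[:3,:3]; c["origin"]=np.array(s["ee_pos"])+Rt@T[:3,3]
    c["origin"]=np.array(c["origin"]); c["rotation"]=np.array(c["rotation"])
    if c["rotation"].shape!=(3,3): c["rotation"]=R.from_quat(c["rotation"]).as_matrix()
    return c
def ray(c,u,v):
    d=np.array([(u-c["cx"])/c["fx"],(v-c["cy"])/c["fy"]]); p=d.copy()
    for _ in range(20): p=d/(1+c["k1"]*(p@p))
    return c["origin"], c["rotation"]@np.array([p[0],-p[1],-1.])
def onz(c,u,v,z):
    o,d=ray(c,u,v); return o+d*(z-o[2])/d[2]
def two(c1,p1,c2,p2):
    o1,d1=ray(c1,*p1); o2,d2=ray(c2,*p2)
    t=np.linalg.lstsq(np.c_[d1,-d2],o2-o1,rcond=None)[0]
    a,b=o1+t[0]*d1,o2+t[1]*d2; return (a+b)/2, np.linalg.norm(a-b)
def proj(c,P):
    q=c["rotation"].T@(np.array(P)-c["origin"]); x=np.array([q[0],-q[1]])/-q[2]
    x=x*(1+c["k1"]*(x@x)); return np.array([c["fx"]*x[0]+c["cx"],c["fy"]*x[1]+c["cy"]])
def save(n,c): cv2.imwrite("pics/"+n,c["img"][:,:,::-1])
E
python3 - <<'E'
from h import *
import pickle
d={}
for n in("scene","side","wrist"):
    c=grab(n); save(n+"0.png",c); d[n]=c; print(n,c["origin"].round(3),(-c["rotation"][:,2]).round(2),c["fx"])
pickle.dump(d,open("c0.pkl","wb")); s=readout.read_state(); print({k:np.round(v,3) for k,v in s.items()}, r.nose_length)
print(R.from_quat(s["eef_rot"]).as_matrix().round(3))
E
```

```text
scene [-0.329  0.539  0.987] [ 0.62 -0.42 -0.66] 552.3401008743631
side [0.517 0.84  0.859] [-0.02 -0.75 -0.67] 538.388858578672
wrist [0.127 0.617 0.383] [ 0.25 -0.08 -0.97] 392.24722405713925
{'time': np.float64(0.15), 'joint_positions': array([-1.28 ,  0.333, -0.065,  1.461,  0.022,  1.35 , -0.088]), 'joint_vel': array([-0.001, -0.004, -0.001, -0.003, -0.001,  0.001, -0.   ]), 'joint_torque': array([ 1.0000e-03, -6.2363e+01,  2.5000e-02, -3.9014e+01, -6.1000e-02,
        3.7000e-02,  0.0000e+00]), 'ee_pos': array([0.193, 0.594, 0.244]), 'eef_rot': array([ 0.156,  0.988, -0.001, -0.   ]), 'ft_force': array([-0.129, -0.225,  0.595]), 'torque': array([-0.013,  0.022, -0.049]), 'grip_force': np.float64(0.0), 'width': np.float64(0.087)} 0.022
[[-0.951  0.309 -0.   ]
 [ 0.309  0.951 -0.001]
 [-0.    -0.001 -1.   ]]
```

View pics/scene0.png

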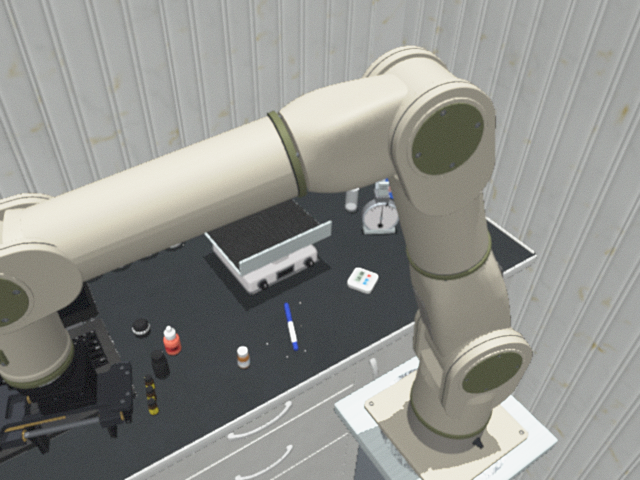

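View pics/side0.png

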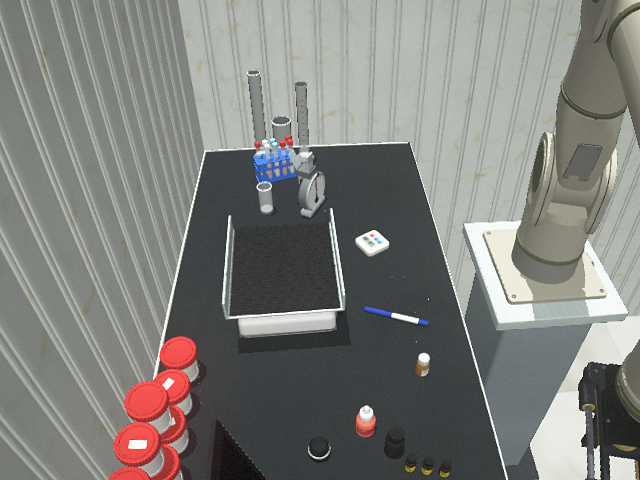

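The scene view shows the rocker lip from about (242,264) to (330,224) and the gauge at about (380,215). In the side view the lip runs from (331,218) to (342,305) and the gauge is at (312,190). I'll zoom in for precise pixels.

```bash
python3 - <<'E'
import pickle; from h import *
d=pickle.load(open("c0.pkl","rb"))
def crop(n,x,y,w,h,s): return cv2.resize(d[n]["img"][y:y+h,x:x+w,::-1],None,fx=s,fy=s,interpolation=cv2.INTER_CUBIC)
a=np.zeros((600,800,3),np.uint8)
def put(im,x,y): a[y:y+im.shape[0],x:x+im.shape[1]]=im
put(crop("scene",350,170,66,75,4),0,0)      # 264x300
put(crop("side",280,145,60,75,4),270,0)  # 240x300
put(crop("scene",200,190,140,100,2.8),0,310)   # 392x280
put(crop("side",215,205,140,100,2.8),400,310)
cv2.imwrite("pics/z0.png",a)
E
```

```text
(no output)
```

View pics/z0.png

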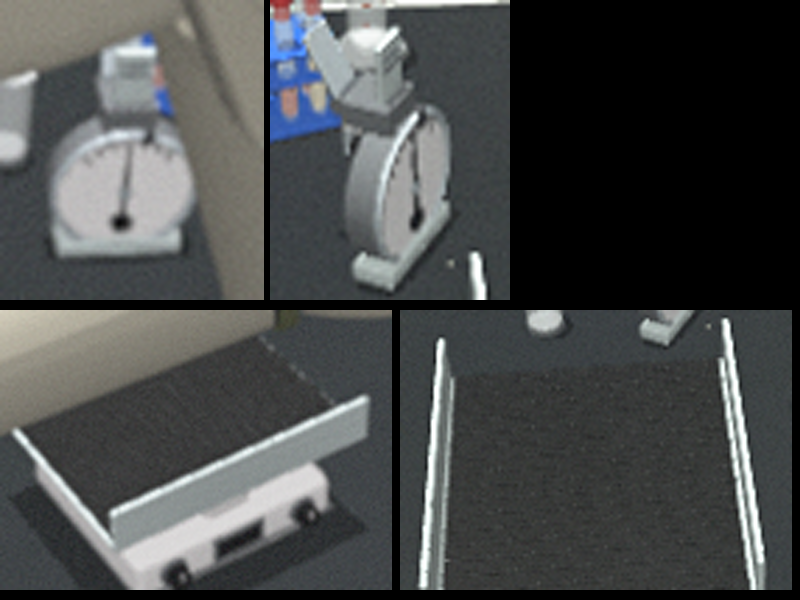

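Zoom: gauge foot front bottom edge runs from scene (364.5,233.5) to (395.2,232.5) and side (310.5,217) to (325,197.5). Lip top ends are at scene (240,264) and (330.7,223), with the side far end at (331.4,209.3).

```bash
python3 - <<'E'
import pickle; from h import *
d=pickle.load(open("c0.pkl","rb")); S,D=d["scene"],d["side"]
for p in[(364.5,233.5),(395.2,232.5)]: print("foot scene",onz(S,*p,0).round(3))
for p in[(310.5,217),(325,197.5)]: print("foot side",onz(D,*p,0).round(3))
a,b=onz(S,240,263.5,.146),onz(S,330.7,222.5,.146); print("lip scene",a.round(4),b.round(4),np.linalg.norm(a-b))
print("lip side far",onz(D,331.4,209.3,.146).round(4),"near",onz(D,343,306,.146).round(4))
# front tab top edge: scene crop (118..155,68..)/4 ; side crop top of front tab
print(onz(S,350+118/4,170+50/4,.158),onz(S,350+156/4,170+50/4,.158))
print(onz(D,280+(374-270)/4,145+42/4,.158),onz(D,280+(402-270)/4,145+27/4,.158))
print("dial c",two(S,(350+122/4,170+188/4),D,(280+(413-270)/4,145+168/4)))
E
```

```text
foot scene [ 0.531 -0.206 -0.   ]
foot scene [ 0.49 -0.28  0.  ]
foot side [ 0.526 -0.203  0.   ]
foot side [ 0.487 -0.281  0.   ]
lip scene [0.4684 0.193  0.146 ] [ 0.4778 -0.052   0.146 ] 0.24522469796655566
lip side far [ 0.4799 -0.0483  0.146 ] near [0.4734 0.2217 0.146 ]
[ 0.53078905 -0.23896081  0.158     ] [ 0.51794066 -0.25964523  0.158     ]
[ 0.53015164 -0.24136657  0.158     ] [ 0.51314876 -0.25654452  0.158     ]
dial c (array([ 0.50894724, -0.23765692,  0.06340642]), np.float64(0.005967642203409935))
```

```bash
cat >> h.py <<'E'
def rows(wps, cur=None, opening=80):
    """wps: (x,y,z, tool-y angle deg); prints rows in the tool axes of the current pose"""
    s=readout.read_state(); p,q=(np.array(s["ee_pos"]),R.from_quat(s["eef_rot"])) if cur is None else cur
    for x,y,z,a in wps:
        a=np.radians(a); ty=np.array([np.cos(a),np.sin(a),0]); tz=np.array([0,0,-1.]); tx=np.cross(ty,tz)
        rv=(q.inv()*R.from_matrix(np.c_[tx,ty,tz])).as_rotvec(); t=q.inv().apply(np.array([x,y,z])-p)
        print([float(v) for v in np.r_[rv.round(3)+0,t.round(3)+0]]+[opening])
E
python3 - <<'E'
import pickle; from h import *
d=pickle.load(open("c0.pkl","rb")); S,D=d["scene"],d["side"]
print("rack base",onz(D,270,182,0).round(3),"jar",onz(D,266,213,0).round(3),"cyl",onz(D,305,152,0).round(3),onz(D,282,148,0).round(3))
W=[]
for i in range(1,18):
    f=i/17; az=72-97.6*f; rr=.626-.025*f; z=.245+min(i,4)/4*.055
    W.append((rr*np.cos(np.radians(az)),rr*np.sin(np.radians(az)),z,72-99.8*f))
rows(W)
E
```

```text
rack base [ 0.633 -0.361  0.   ] jar [ 0.639 -0.227 -0.   ] cyl [ 0.536 -0.504  0.   ] [ 0.604 -0.532  0.   ]
[-0.001, 0.0, 0.103, -0.063, -0.003, -0.015, 80]
[-0.001, 0.0, 0.205, -0.124, -0.014, -0.029, 80]
[-0.001, 0.0, 0.308, -0.184, -0.031, -0.042, 80]
[-0.001, 0.0, 0.41, -0.242, -0.054, -0.056, 80]
[-0.001, 0.0, 0.513, -0.297, -0.082, -0.056, 80]
[-0.001, 0.0, 0.615, -0.349, -0.116, -0.056, 80]
[-0.001, 0.0, 0.718, -0.397, -0.155, -0.056, 80]
[-0.001, 0.0, 0.82, -0.441, -0.198, -0.056, 80]
[-0.001, 0.001, 0.923, -0.481, -0.245, -0.056, 80]
[-0.001, 0.001, 1.025, -0.515, -0.296, -0.056, 80]
[-0.001, 0.001, 1.127, -0.544, -0.35, -0.056, 80]
[-0.001, 0.001, 1.23, -0.568, -0.406, -0.056, 80]
[-0.001, 0.001, 1.332, -0.585, -0.464, -0.056, 80]
[-0.001, 0.001, 1.435, -0.597, -0.524, -0.055, 80]
[-0.001, 0.001, 1.537, -0.603, -0.584, -0.055, 80]
[-0.001, 0.001, 1.64, -0.602, -0.645, -0.055, 80]
[-0.001, 0.001, 1.742, -0.596, -0.705, -0.055, 80]
```

Request:
step_arm(
  deltas=[
    [[0, 0, 0.103, -0.063, -0.003, -0.015, 80], [0, 0, 0.205, -0.124, -0.014, -0.029, 80], [0, 0, 0.308, -0.184, -0.031, -0.042, 80], [0, 0, 0.41, -0.242, -0.054, -0.056, 80], [0, 0, 0.513, -0.297, -0.082, -0.056, 80], [0, 0, 0.615, -0.349, -0.116, -0.056, 80], [0, 0, 0.718, -0.397, -0.155, -0.056, 80], [0, 0, 0.82, -0.441, -0.198, -0.056, 80], [0, 0, 0.923, -0.481, -0.245, -0.056, 80], [0, 0, 1.025, -0.515, -0.296, -0.056, 80], [0, 0, 1.127, -0.544, -0.35, -0.056, 80], [0, 0, 1.23, -0.568, -0.406, -0.056, 80], [0, 0, 1.332, -0.585, -0.464, -0.056, 80], [0, 0, 1.435, -0.597, -0.524, -0.055, 80], [0, 0, 1.537, -0.603, -0.584, -0.055, 80], [0, 0, 1.64, -0.602, -0.645, -0.055, 80], [0, 0, 1.742, -0.596, -0.705, -0.055, 80], [0, 0, 1.742, -0.596, -0.705, -0.055, 80], [0, 0, 1.742, -0.596, -0.705, -0.055, 80]],
  ],
)

```text
time: 2.52
ee_pos: [0.5424, -0.2595, 0.2993]
eef_rot: [0.856, 0.517, 0.0, -0.0]
ft_force: [-0.5, 0.6, -0.0]
width: 0.0698
grip_force: 0.0
```

```bash
python3 - <<'E'
from h import *; import pickle
c=grab("wrist"); d=grab("side"); s=readout.read_state(); print(s["ee_pos"],s["time"],R.from_quat(s["eef_rot"]).as_matrix().round(3)[:,1])
pickle.dump((c,d),open("c1.pkl","wb"))
a=np.zeros((600,800,3),np.uint8); a[:480,:640]=c["img"][:,:,::-1]; a[:400,480:]=cv2.resize(d["img"][100:225,270:370,::-1],None,fx=3.2,fy=3.2)
cv2.imwrite("pics/w1.png",a)
# predicted tab projections
for P in[(.523,-.2495,.158)]: print(proj(c,P))
E
```

```text
[ 0.54300472 -0.25832798  0.29915986] 2.625 [ 0.886 -0.464 -0.001]
[293.82626631 240.58765012]
```

View pics/w1.png

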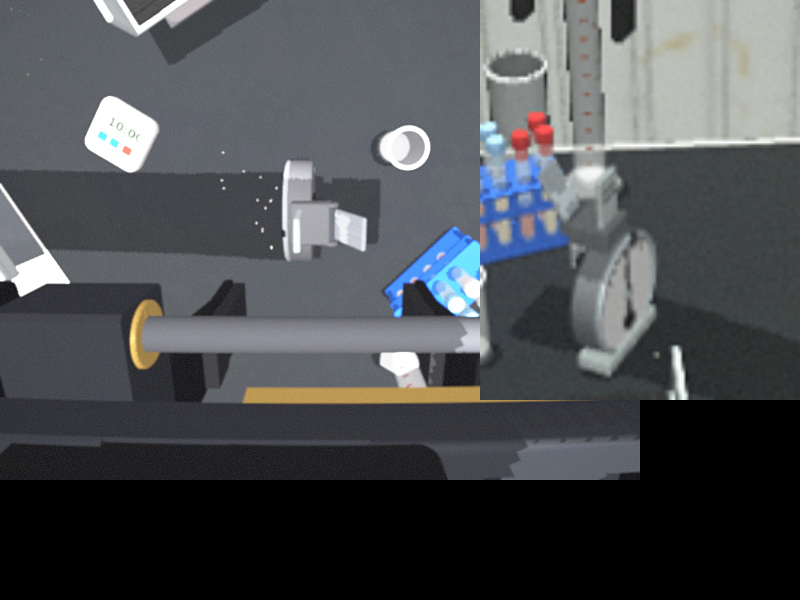

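Wrist view: front tab top strip spans (296,219) to (297,252), square to the camera, and the jaw tab reaches (366,240). The rack's near corner is at about (385,293), with tube caps at (465,280) and (455,302).

```bash
python3 - <<'E'
from h import *; import pickle
c,d=pickle.load(open("c1.pkl","rb"))
a,b=onz(c,296,219,.158),onz(c,297,252,.158); print("tab",a.round(4),b.round(4),np.degrees(np.arctan2(*(a-b)[[1,0]]))-90, np.linalg.norm(a-b))
m=(a+b)/2; Rt=R.from_matrix(np.c_[[1,0,0],[0,1,0],[0,0,1]])
for p,z in[((366,240),.15),((385,293),.08),((459,229),.08),((455,302),.13)]: print(p,onz(c,*p,z).round(3))
s=readout.read_state(); q=R.from_quat(s["eef_rot"]); print("tab in tool",q.inv().apply(m-s["ee_pos"]).round(4), [q.inv().apply(onz(c,*p,z)-s["ee_pos"]).round(3) for p,z in[((366,240),.15),((385,293),.08),((455,302),.13)]])
E
```

```text
tab [ 0.5322 -0.236   0.158 ] [ 0.5209 -0.2583  0.158 ] -27.030290913430917 0.025035957529168488
(366, 240) [ 0.57  -0.276  0.15 ]
(385, 293) [ 0.562 -0.353  0.08 ]
(459, 229) [ 0.651 -0.327  0.08 ]
(455, 302) [ 0.613 -0.366  0.13 ]
tab in tool [ 0.0022 -0.0197  0.1412] [array([-0.003,  0.033,  0.149]), array([-0.075,  0.06 ,  0.219]), array([-0.063,  0.112,  0.169])]
```

Request:
step_arm(
  deltas=[
    [[0, 0, 0, 0.002, 0.004, 0.04, 80], [0, 0, 0, 0.002, 0.004, 0.085, 80], [0, 0, 0, 0.002, 0.004, 0.125, 80], [0, 0, 0, 0.002, 0.004, 0.146, 78], [0, 0, 0, 0.002, 0.004, 0.154, 72], [0, 0, 0, 0.002, 0.004, 0.154, 66], [0, 0, 0, 0.002, 0.004, 0.154, 62], [0, 0, 0, 0.002, 0.004, 0.154, 60]],
  ],
  squeeze=22,
)

```text
time: 3.62
ee_pos: [0.5473, -0.2602, 0.1466]
eef_rot: [0.856, 0.517, 0.001, 0.001]
ft_force: [-0.2, 0.3, 4.4]
width: 0.0536
grip_force: 4.6
```

```bash
python3 - <<'E'
from h import *
c=grab("wrist"); d=grab("side"); s=readout.read_state(); print(s["ee_pos"],s["width"],s["ft_force"],s["time"])
a=np.zeros((400,800,3),np.uint8); a[:,:400]=cv2.resize(c["img"][150:400,210:460,::-1],(400,400),interpolation=cv2.INTER_CUBIC); a[:,400:]=cv2.resize(d["img"][130:230,250:350,::-1],(400,400),interpolation=cv2.INTER_CUBIC)
cv2.imwrite("pics/w2.png",a)
E
```

```text
[ 0.54735441 -0.26028955  0.14664918] 0.05268948591581535 [0.52717235 1.20822952 7.022103  ] 3.725
```

View pics/w2.png

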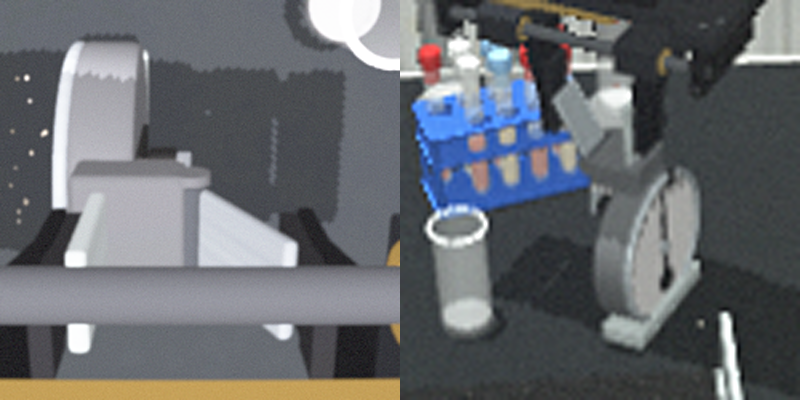

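The wrist crop shows both fingers just outside the tabs, level with them, and the side crop shows the gauge still upright. Now I'll squeeze, shifting so the front tab stays put.

Request:
step_arm(
  deltas=[
    [[0, 0, 0, 0, -0.002, 0, 55], [0, 0, 0, 0, -0.004, 0, 50], [0, 0, 0, 0, -0.006, 0, 45], [0, 0, 0, 0, -0.008, 0, 40], [0, 0, 0, 0, -0.008, 0, 35], [0, 0, 0, 0, -0.008, 0, 32], [0, 0, 0, 0, -0.008, 0, 32]],
  ],
  squeeze=25,
)

```text
time: 4.6
ee_pos: [0.5404, -0.2566, 0.1468]
eef_rot: [0.856, 0.517, 0.001, 0.001]
ft_force: [0.8, 0.5, 6.8]
width: 0.0337
grip_force: 25.0
```

```bash
python3 - <<'E'
from h import *
W=[(.5404,-.2566,z,-27.6) for z in(.165,.195,.235,.275,.31)]
a=np.array([.5404,-.2566,.31,-27.6]); b=np.array([.463,.070,.31,2.2])
W+=[tuple(a+(b-a)*f) for f in(.06,.17,.3,.43,.56,.69,.82,.93,1,1,1)]
rows(W,opening=32)
E
```

```text
[0.002, -0.001, -0.003, 0.0, 0.0, -0.018, 32]
[0.002, -0.001, -0.003, 0.0, 0.0, -0.048, 32]
[0.002, -0.001, -0.003, 0.0, 0.0, -0.088, 32]
[0.002, -0.001, -0.003, 0.0, 0.0, -0.128, 32]
[0.002, -0.001, -0.003, 0.0, 0.0, -0.163, 32]
[0.002, -0.001, -0.035, 0.015, -0.013, -0.163, 32]
[0.002, -0.001, -0.092, 0.043, -0.037, -0.163, 32]
[0.002, -0.001, -0.159, 0.076, -0.066, -0.163, 32]
[0.002, -0.001, -0.227, 0.109, -0.095, -0.163, 32]
[0.002, -0.001, -0.295, 0.142, -0.123, -0.163, 32]
[0.002, -0.001, -0.362, 0.175, -0.152, -0.163, 32]
[0.002, 0.0, -0.43, 0.207, -0.181, -0.163, 32]
[0.002, 0.0, -0.487, 0.235, -0.205, -0.163, 32]
[0.002, 0.0, -0.523, 0.253, -0.22, -0.163, 32]
[0.002, 0.0, -0.523, 0.253, -0.22, -0.163, 32]
[0.002, 0.0, -0.523, 0.253, -0.22, -0.163, 32]
```

Request:
step_arm(
  deltas=[
    [[0, 0, 0, 0, 0, -0.018, 32], [0, 0, 0, 0, 0, -0.048, 32], [0, 0, 0, 0, 0, -0.088, 32], [0, 0, 0, 0, 0, -0.128, 32], [0, 0, 0, 0, 0, -0.163, 32], [0, 0, -0.035, 0.015, -0.013, -0.163, 32], [0, 0, -0.092, 0.043, -0.037, -0.163, 32], [0, 0, -0.159, 0.076, -0.066, -0.163, 32], [0, 0, -0.227, 0.109, -0.095, -0.163, 32], [0, 0, -0.295, 0.142, -0.123, -0.163, 32], [0, 0, -0.362, 0.175, -0.152, -0.163, 32], [0, 0, -0.43, 0.207, -0.181, -0.163, 32], [0, 0, -0.487, 0.235, -0.205, -0.163, 32], [0, 0, -0.523, 0.253, -0.22, -0.163, 32], [0, 0, -0.523, 0.253, -0.22, -0.163, 32], [0, 0, -0.523, 0.253, -0.22, -0.163, 32]],
  ],
)

```text
time: 6.6
ee_pos: [0.463, 0.069, 0.3083]
eef_rot: [0.694, 0.72, -0.0, 0.0]
ft_force: [0.1, -0.8, -2.3]
width: 0.0338
grip_force: 24.9
```

```bash
python3 - <<'E'
from h import *; import pickle
c=grab("wrist"); d=grab("side"); e=grab("scene"); s=readout.read_state(); print(s["ee_pos"],s["width"],s["ft_force"],s["time"],R.from_quat(s["eef_rot"]).as_matrix()[:,1].round(3))
pickle.dump((c,d,e),open("c3.pkl","wb"))
a=np.zeros((600,800,3),np.uint8); a[:360,:480]=cv2.resize(c["img"][:,:,::-1],(480,360)); a[:300,480:780]=cv2.resize(d["img"][190:340,220:370,::-1],(300,300)); a[300:600,480:800]=cv2.resize(e["img"][150:300,200:360,::-1],(320,300)); a[360:600,:480]=cv2.resize(d["img"][160:280,250:490,::-1],(480,240))
cv2.imwrite("pics/w3.png",a)
E
```

```text
[0.46308121 0.0689489  0.30846312] 0.03401635224279537 [-1.28748001 -0.95604412 -2.72367594] 6.75 [ 0.999  0.036 -0.   ]
```

View pics/w3.png

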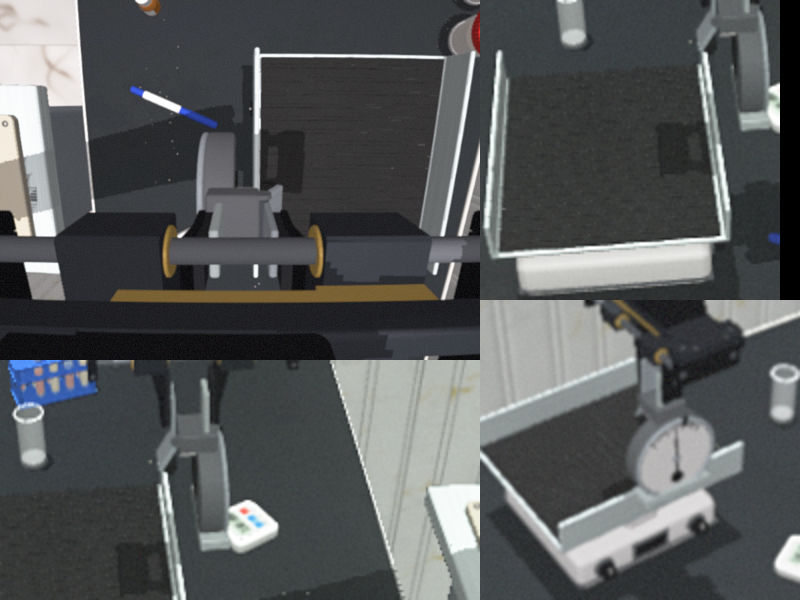

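The wrist view shows the lip as a white strip at about x=343 (full resolution) with its left end near (344,65). The gauge hangs upright in front of and above it. I'll measure the lip line.

```bash
python3 - <<'E'
from h import *; import pickle
c,d,e=pickle.load(open("c3.pkl","rb")); s=readout.read_state(); q=R.from_quat(s["eef_rot"]); p=np.array([.463,.069,.3083])
g=cv2.cvtColor(c["img"],cv2.COLOR_RGB2GRAY).astype(float); P=[]
for v in range(75,240,15):
    w=g[v,325:365]; m=np.where(w>170)[0]+325
    if len(m): P.append(onz(c,m.mean(),v,.146)); print(v,m.min(),m.max(),P[-1].round(4),q.inv().apply(P[-1]-p).round(4))
print("left end rows",[int(v) for v in range(50,80) if g[v,338:348].max()>170][:3])
print("end",onz(c,344,65,.146).round(4), "right corner of gauge shift")
S=e; a,b=onz(S,200+558/2-240,150+(525-300)/2,.146),onz(S,200+(743-480)/2,150+(443-300)/2,.146); print(a,b)
# clip tab strip (front tab top) in wrist: x
E
```

```text
75 339 364 [0.4798 0.1868 0.146 ] [0.1172 0.021  0.1623]
90 339 346 [0.4738 0.1763 0.146 ] [0.1069 0.0146 0.1623]
105 339 347 [0.4746 0.1659 0.146 ] [0.0964 0.0151 0.1623]
120 339 347 [0.4752 0.1553 0.146 ] [0.0858 0.0153 0.1623]
135 339 347 [0.4757 0.1446 0.146 ] [0.0751 0.0154 0.1623]
150 339 346 [0.4758 0.1336 0.146 ] [0.0642 0.0152 0.1623]
165 339 347 [0.4767 0.1226 0.146 ] [0.0531 0.0157 0.1623]
180 341 344 [0.4769 0.1113 0.146 ] [0.0418 0.0155 0.1623]
195 341 344 [0.4775 0.0998 0.146 ] [0.0303 0.0156 0.1623]
210 340 344 [0.4777 0.0881 0.146 ] [0.0185 0.0154 0.1623]
225 340 344 [0.4783 0.0761 0.146 ] [0.0066 0.0155 0.1623]
left end rows [63, 64, 65]
end [0.474  0.1934 0.146 ] right corner of gauge shift
[0.47236058 0.1934468  0.146     ] [ 0.47980889 -0.05569166  0.146     ]
```

Request:
step_arm(
  deltas=[
    [[0, 0, 0, 0, 0.006, 0.0, 32], [0, 0, 0, 0, 0.011, 0.02, 32], [0, 0, 0, 0, 0.011, 0.045, 32], [0, 0, 0, 0, 0.011, 0.065, 32], [0, 0, 0, 0, 0.011, 0.078, 32], [0, 0, 0, 0, 0.011, 0.083, 32], [0, 0, 0, 0, 0.011, 0.087, 32], [0, 0, 0, 0, 0.011, 0.091, 32], [0, 0, 0, 0, 0.011, 0.095, 32], [0, 0, 0, 0, 0.011, 0.095, 32]],
  ],
)

```text
time: 8.0
ee_pos: [0.4738, 0.0704, 0.2134]
eef_rot: [0.694, 0.72, -0.0, -0.0]
ft_force: [-0.5, 0.5, -2.8]
width: 0.0338
grip_force: 24.9
```

```bash
python3 - <<'E'
from h import *; import pickle
d=grab("side"); c=grab("wrist"); s=readout.read_state(); print(s["ee_pos"],s["width"],s["ft_force"],s["time"])
a=np.zeros((500,800,3),np.uint8); a[:,:500]=cv2.resize(d["img"][190:315,270:395,::-1],(500,500),interpolation=cv2.INTER_CUBIC)
a[:300,500:]=cv2.resize(c["img"][120:380,200:460,::-1],(300,300))
cv2.imwrite("pics/w4.png",a)
E
```

```text
[0.47397559 0.07040387 0.21367059] 0.03396033581821229 [-0.25600904 -1.40095055 -3.10434983] 8.1
```

View pics/w4.png

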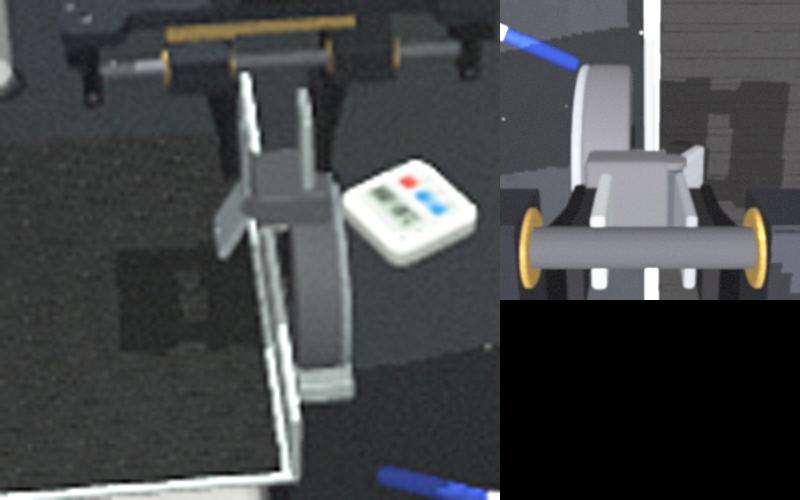

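The picture shows the lip between housing and open jaw, and there is no contact force. Lowering the rest.

Request:
step_arm(
  deltas=[
    [[0, 0, 0, 0, 0, 0.004, 32], [0, 0, 0, 0, 0, 0.008, 32], [0, 0, 0, 0, 0, 0.012, 32], [0, 0, 0, 0, 0, 0.014, 32], [0, 0, 0, 0, 0, 0.016, 32], [0, 0, 0, 0, 0, 0.016, 32]],
  ],
)

```text
time: 8.85
ee_pos: [0.4738, 0.0704, 0.1974]
eef_rot: [0.694, 0.72, -0.0, -0.0]
ft_force: [-0.3, -0.6, -2.9]
width: 0.0335
grip_force: 24.9
```

Not touching yet; a bit lower.

Request:
step_arm(
  deltas=[
    [[0, 0, 0, 0, 0, 0.001, 32], [0, 0, 0, 0, 0, 0.002, 32], [0, 0, 0, 0, 0, 0.003, 32], [0, 0, 0, 0, 0, 0.003, 32]],
  ],
)

```text
time: 9.35
ee_pos: [0.4751, 0.0708, 0.1968]
eef_rot: [0.694, 0.72, 0.002, 0.001]
ft_force: [-4.7, -1.5, 16.1]
width: 0.0336
grip_force: 25.0
```

Request:
step_arm(
  deltas=[
    [[0, 0, 0, 0, 0, -0.002, 34], [0, 0, 0, 0, 0, -0.002, 38], [0, 0, 0, 0, 0, -0.002, 42], [0, 0, 0, 0, 0.001, -0.002, 46], [0, 0, 0, 0, 0.002, -0.002, 50], [0, 0, 0, 0, 0.003, -0.002, 56], [0, 0, 0, 0, 0.004, -0.002, 62], [0, 0, 0, 0, 0.006, -0.002, 72], [0, 0, 0, 0, 0.009, -0.002, 85], [0, 0, 0, 0, 0.011, -0.002, 100], [0, 0, 0, 0, 0.011, -0.002, 100]],
  ],
)

```text
time: 10.72
ee_pos: [0.485, 0.0708, 0.1965]
eef_rot: [0.694, 0.72, -0.0, -0.0]
ft_force: [-0.2, 0.4, 0.2]
width: 0.083
grip_force: 0.0
```

```bash
python3 - <<'E'
from h import *; import pickle
d=grab("side"); c=grab("wrist"); e=grab("scene"); s=readout.read_state(); print(s["ee_pos"],s["width"],s["ft_force"],s["time"])
a=np.zeros((600,800,3),np.uint8); a[:500,:500]=cv2.resize(d["img"][190:315,270:395,::-1],(500,500),interpolation=cv2.INTER_CUBIC)
a[:300,500:]=cv2.resize(c["img"][120:380,200:460,::-1],(300,300));a[300:,500:]=cv2.resize(e["img"][180:280,240:340,::-1],(300,300))
cv2.imwrite("pics/w5.png",a)
E
```

```text
[0.48482052 0.07080546 0.19649621] 0.08615582468888063 [-0.08896132 -0.18371076 -0.16749481] 10.875
```

View pics/w5.png

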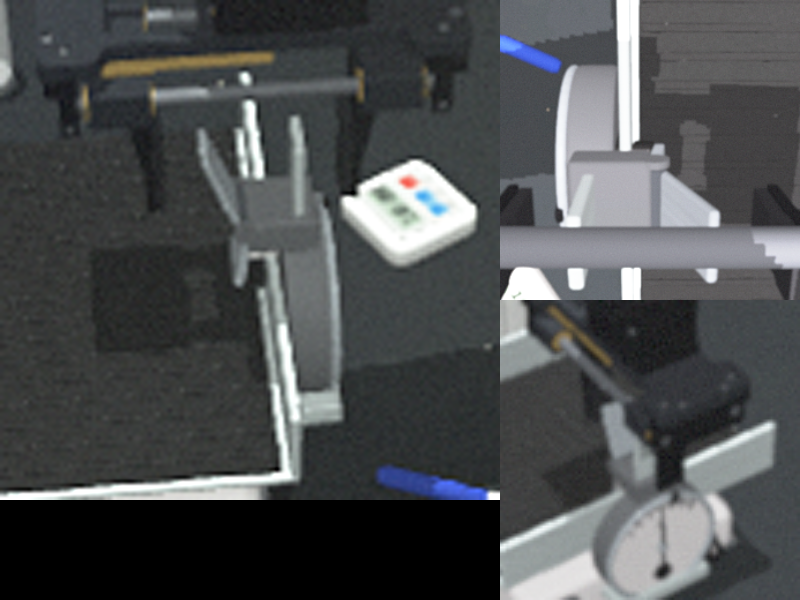

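Gauge is clipped: upright, dial out, jaw shut behind the lip, fingers clear. Next I'll move up and over to the press spot with fingers shut.

Request:
step_arm(
  deltas=[
    [[0, 0, 0, 0, 0, -0.02, 100], [0, 0, 0, 0, 0, -0.05, 100], [0, 0, 0, 0, 0, -0.09, 100], [0, 0, 0, 0.02, 0.02, -0.1, 100], [0, 0, 0, 0.06, 0.06, -0.1, 60], [0, 0, 0, 0.093, 0.1, -0.1, 20], [0, 0, 0, 0.093, 0.1, -0.07, 0], [0, 0, 0, 0.093, 0.1, -0.03, 0], [0, 0, 0, 0.093, 0.1, 0.02, 0], [0, 0, 0, 0.093, 0.1, 0.04, 0], [0, 0, 0, 0.093, 0.1, 0.04, 0], [0, 0, 0, 0.093, 0.1, 0.04, 0]],
  ],
  squeeze=10,
)

```text
time: 12.38
ee_pos: [0.5819, 0.1677, 0.1578]
eef_rot: [0.694, 0.72, 0.001, 0.0]
ft_force: [-0.2, 0.5, 0.3]
width: 0.0148
grip_force: 0.0
```

```bash
cat >> h.py <<'E'
def dial(name,n=6,tilt=0.):
    c=grab("scene"); im=np.mean([c["img"]]+[cams.camera("scene")["img"] for _ in range(n-1)],0).astype(np.uint8)
    x=np.array([.999,.04,0]); y=np.array([-.04,.999,0]); z=np.array([0,0,1.])
    o=np.array([.4785,.069,.05])-.0145*x-.011*x+.052*z     # dial centre, level
    w=[(-.05,-.05),(.05,-.05),(.05,.05),(-.05,.05)]        # (right, up)
    src=np.float32([proj(c,o-a*y+b*z) for a,b in w]); dst=np.float32([[250+5000*a,250-5000*b] for a,b in w])
    H=cv2.getPerspectiveTransform(src,dst); out=cv2.warpPerspective(im,H,(500,500),flags=cv2.INTER_CUBIC)
    cv2.imwrite("pics/"+name,out[:,:,::-1]); return c,im,out,H
E
python3 - <<'E'
from h import *
c,im,out,H=dial("d1.png"); s=readout.read_state(); print(s["ee_pos"],s["width"],s["ft_force"],s["time"]); np.save("d1.npy",im)
E
```

```text
[0.58156111 0.16769658 0.15719141] 0.0008453242849845262 [0.3495854  0.48787628 0.02072387] 12.675
```

View pics/d1.png

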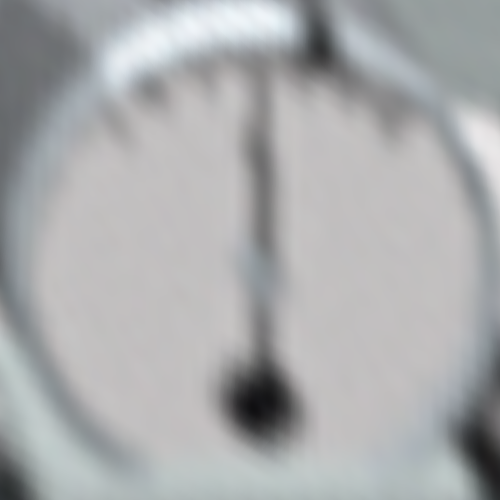

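The rectified dial (5 px/mm) shows the hub at (258,270), the pointer straight up with its tip near (262,70), and the index tab as a dark blob around (320,40). Next, sub-pixel angles.

```bash
python3 - <<'E'
from h import *
g=cv2.cvtColor(cv2.imread("pics/d1.png"),cv2.COLOR_BGR2GRAY).astype(int)
def cen(v,a,b):
    w=np.clip(150-g[v,a:b],0,None); return (round(float((w*np.arange(a,b)).sum()/max(w.sum(),1)),1),int(g[v,a:b].min()))
print("index",[(v,)+cen(v,295,350) for v in range(5,96,8)])
print("ptr",[(v,)+cen(v,235,290) for v in range(60,370,30)])
b=(g[340:450,200:310]<110); ys,xs=np.nonzero(b); print("bob",xs.mean()+200,ys.mean()+340)
E
```

```text
index [(5, 312.5, 105), (13, 315.0, 99), (21, 316.9, 87), (29, 318.0, 74), (37, 318.5, 64), (45, 318.2, 53), (53, 318.6, 53), (61, 319.8, 68), (69, 322.2, 93), (77, 326.4, 115), (85, 341.3, 125), (93, 345.7, 138)]
ptr [(60, 265.3, 126), (90, 261.1, 140), (120, 260.5, 138), (150, 258.4, 115), (180, 263.0, 115), (210, 263.4, 119), (240, 263.7, 118), (270, 265.8, 143), (300, 260.6, 140), (330, 262.4, 122), (360, 262.0, 90)]
bob 260.4112865768695 400.66418950301903
```

Request:
step_arm(
  deltas=[
    [[0, 0, 0, 0, 0, 0.012, 0], [0, 0, 0, 0, 0, 0.02, 0], [0, 0, 0, 0, 0, 0.024, 0], [0, 0, 0, 0, 0, 0.027, 0], [0, 0, 0, 0, 0, 0.03, 0], [0, 0, 0, 0, 0, 0.033, 0], [0, 0, 0, 0, 0, 0.036, 0], [0, 0, 0, 0, 0, 0.038, 0], [0, 0, 0, 0, 0, 0.04, 0], [0, 0, 0, 0, 0, 0.04, 0], [0, 0, 0, 0, 0, 0.04, 0], [0, 0, 0, 0, 0, 0.04, 0]],
  ],
)

```text
time: 14.18
ee_pos: [0.5813, 0.1682, 0.1168]
eef_rot: [0.693, 0.721, 0.0, -0.0]
ft_force: [-2.3, 5.1, 4.5]
width: 0.0004
grip_force: 2.8
```

Request:
step_arm(
  deltas=[
    [[0, 0, 0, 0, 0, 0.001, 0], [0, 0, 0, 0, 0, 0.002, 0], [0, 0, 0, 0, 0, 0.003, 0], [0, 0, 0, 0, 0, 0.004, 0], [0, 0, 0, 0, 0, 0.0045, 0], [0, 0, 0, 0, 0, 0.0045, 0], [0, 0, 0, 0, 0, 0.0045, 0], [0, 0, 0, 0, 0, 0.0045, 0], [0, 0, 0, 0, 0, 0.0045, 0], [0, 0, 0, 0, 0, 0.0045, 0], [0, 0, 0, 0, 0, 0.0045, 0], [0, 0, 0, 0, 0, 0.0045, 0], [0, 0, 0, 0, 0, 0.0045, 0], [0, 0, 0, 0, 0, 0.0045, 0], [0, 0, 0, 0, 0, 0.0045, 0], [0, 0, 0, 0, 0, 0.0045, 0], [0, 0, 0, 0, 0, 0.0045, 0], [0, 0, 0, 0, 0, 0.0045, 0]],
  ],
)

```text
time: 16.42
ee_pos: [0.5814, 0.168, 0.1124]
eef_rot: [0.693, 0.721, 0.0, -0.0]
ft_force: [-2.8, 4.5, 5.5]
width: 0.0005
grip_force: 3.4
```

```bash
python3 - <<'E'
from h import *
c,im,out,H=dial("d2.png",n=10); s=readout.read_state(); print(s["ee_pos"],s["width"],s["ft_force"],s["time"])
a=np.load("d1.npy"); o1=cv2.imread("pics/d1.png"); 
full=np.hstack([o1[:,:,:],out[:,:,::-1]]); z=cv2.resize(full,(800,400)); 
cv2.imwrite("pics/d12.png",z)
E
```

```text
[0.58136599 0.1680596  0.11241526] 0.0005157293277835238 [-2.37383582  4.44018156  5.97972595] 16.925
```

View pics/d12.png

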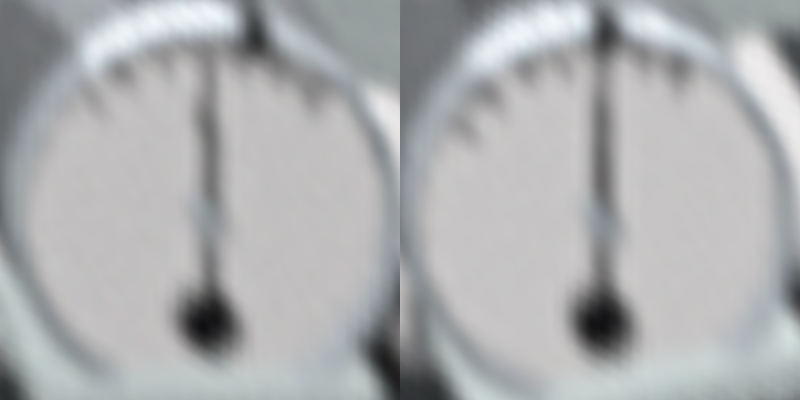

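In the right-hand (pressed) dial the pointer points straight at the index tab, at about (602,25) with the bob at (602,318). I'll check the residual angle numerically.

```bash
python3 - <<'E'
from h import *
g=cv2.cvtColor(cv2.imread("pics/d2.png"),cv2.COLOR_BGR2GRAY).astype(int)
def cen(v,a,b,t=150):
    w=np.clip(t-g[v,a:b],0,None); return round(float((w*np.arange(a,b)).sum()/max(w.sum(),1)),1)
I=[cen(v,230,285) for v in range(20,66,6)]; P=[cen(v,225,280) for v in range(80,370,20)]
b=(g[340:450,200:310]<110); ys,xs=np.nonzero(b)
print(I,P,"bob",xs.mean()+200,ys.mean()+340)
E
```

```text
[255.3, 256.6, 257.6, 258.1, 258.5, 258.6, 257.5, 256.0] [253.1, 252.0, 251.0, 251.6, 252.2, 251.7, 252.2, 252.5, 253.3, 256.1, 256.9, 253.2, 252.2, 253.1, 252.4] bob 252.3408021510195 400.2769437598028
```

Request:
step_arm(
  deltas=[
    [[0, 0, 0, 0, 0, 0.0008, 0], [0, 0, 0, 0, 0, 0.0016, 0], [0, 0, 0, 0, 0, 0.0017, 0], [0, 0, 0, 0, 0, 0.0017, 0], [0, 0, 0, 0, 0, 0.0017, 0], [0, 0, 0, 0, 0, 0.0017, 0], [0, 0, 0, 0, 0, 0.0017, 0], [0, 0, 0, 0, 0, 0.0017, 0], [0, 0, 0, 0, 0, 0.0017, 0], [0, 0, 0, 0, 0, 0.0017, 0], [0, 0, 0, 0, 0, 0.0017, 0], [0, 0, 0, 0, 0, 0.0017, 0], [0, 0, 0, 0, 0, 0.0017, 0], [0, 0, 0, 0, 0, 0.0017, 0], [0, 0, 0, 0, 0, 0.0017, 0], [0, 0, 0, 0, 0, 0.0017, 0], [0, 0, 0, 0, 0, 0.0017, 0], [0, 0, 0, 0, 0, 0.0017, 0]],
  ],
)

```text
time: 19.18
ee_pos: [0.5814, 0.1679, 0.1107]
eef_rot: [0.693, 0.72, 0.0, -0.0]
ft_force: [-3.8, 3.7, 7.0]
width: 0.0004
grip_force: 3.7
```

```bash
python3 - <<'E'
from h import *
c,im,out,H=dial("d3.png",n=10); s=readout.read_state(); print(s["ee_pos"],s["ft_force"],s["time"])
g=cv2.cvtColor(out,cv2.COLOR_RGB2GRAY).astype(int)
def cen(v,a,b,t=150):
    w=np.clip(t-g[v,a:b],0,None); return round(float((w*np.arange(a,b)).sum()/max(w.sum(),1)),1)
I=[cen(v,225,280) for v in range(20,66,6)]; P=[cen(v,225,280) for v in range(80,370,20)]
b=(g[340:450,200:310]<110); ys,xs=np.nonzero(b)
print(I,P,"bob",xs.mean()+200,ys.mean()+340)
E
```

```text
[0.58137442 0.16794263 0.11075074] [-3.31684112  3.6200964   6.84639379] 19.675
[247.5, 249.1, 250.2, 250.9, 251.3, 250.9, 250.2, 249.8] [250.7, 251.9, 251.0, 251.6, 252.0, 251.6, 251.5, 251.4, 252.2, 254.9, 253.7, 250.5, 251.5, 252.7, 252.0] bob 251.77363636363637 400.3822727272727
```

Index tip (about 250.5) and pointer (about 251.5) now coincide to about 0.2 mm, with a steady 7 N push. Handing in.

```bash
python3 -c "from bench import r; print(r.close_job())"
```

```text
the job is handed in; nothing more can be done
None
```

The job is handed in: the gauge is clipped on the middle of the lip, and the arm holds the platform with about 7 N at roughly 0.24 rad, pointer tip within about 0.2 mm of the index in the last camera measurement; the hand-in returned no verdict.

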